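Push a tray of sand cores home into the corner stop

ROBOT

A 6-joint arm with a two-finger parallel gripper is mounted at the origin on the work surface; the furniture and walls round the work are solid. World frame = base frame: x ahead of the robot, y to its left, z up, the work surface at z = 0. Lengths are in m, angles in rad, forces in N, time in s.
With the tool pointing down it reaches from about 0.25 to 0.725 m from the base axis. Payload 4 kg.
Tool frame: the origin (TCP) lies midway between the tips of the shut fingers; the grasp point (between the pads) lies 19 mm behind it; z points along the fingers, x is the direction in which the jaws open and shut, and the axes are right-handed (so a half turn about z gives the same grasp; the last joint's range is limited). The gripper opens to 85 mm and grips with 20 to 120 N. Pads are 22 mm wide; open, the fingers measure 114 mm over their backs; the gripper's body (76 mm by 85 mm) begins 54 mm behind the grasp point. The pads swing forward as they close: fully open they stand 13 mm farther back than shut.
Start: joints at [1.218, 0.241, 0.005, 1.335, 0, 1.571], TCP at [0.173, 0.469, 0.231] pointing down, gripper open.
Joint ranges: [-2.72, 2.72], [-1.05, 1.87], [-1.09, 1.28], [-1.99, 2.15], [-1.42, 1.44], [-3.14, 3.14]. Speed limits (rad/s): [2.79, 2.79, 3.14, 3.14, 3.14, 3.14].

INTERFACE

Orientations are given as a unit quaternion [w, x, y, z].
In Python, from rig import bot gives the robot as it stands.
- The arm moves only by the tool apply_moves, never from a script. Its argument "commands" is a list of rows, each a list of 7 numbers: the shift along the world's x, y, z in cm, then the turn, a rotation vector about the world's x, y, z in rad, then the finger opening in cm, from 0 to 8.54. In form: [[dx, dy, dz, wx, wy, wz, grip], ...]. A call has 1 to 10 rows; each row is the pose to reach, as a shift and turn from the pose commanded when the call began; what a row does not reach only later rows make up. A row lasts 1/8 s, in which the tool goes at most 62.5 mm and 10.7 degrees, less where a joint would pass 70% of its speed; a pose out of reach is approached as far as the arm can. A call with a gripper value outside its range is refused whole. The fingers move at their own pace and stop on an object; "squeeze" is the grip in N (left out, the last holds). Time passes only in rows, so rows that repeat a pose let the fingers close. It gives the time, the measured TCP pose, the force and the opening at its end, in the units of the state.
- bot.get_obs(): the state, without advancing time (a new reading comes with each control period).
- bot.read_camera(name): name is "scene" or "top" or "wrist"; returns a dict with "color" (384x512x3 uint8, red, green, blue), "range_z" (384x512 float32, m along the optical axis (not along the pixel's ray), 0 where there is no reading), "fx", "fy", "cx", "cy" (pixels), "xyz" and "orientation" of the camera in the world; the wrist camera has in their place "mount" (4x4, takes a point from camera to tool coordinates, whose origin is the TCP and whose axes are the tool frame's). Camera axes: x right, y down, z forward; pixel columns grow to the right and rows downward; lengths in m; the calibration is good to about 2 mm. The wrist camera is an equidistant fisheye: a pixel r from the principal point sees the ray r / f radians off the axis. A picture is of the moment at which its call begins: read the wrist's pose just before it.
- bot.close_job(): hands the job in, once; it reports no verdict.
The state is a dict: "t": time; "joints": joint angles; "joint_velocities": joint speeds; "effort": joint torques, N m; "tool_pos": TCP position; "orientation": TCP orientation; "ft_force": force on the tool from outside, world axes, zero at the start; "wrist_torque": the same for the moment, N m; "gripper_width": finger opening in m.
Only numpy, scipy, OpenCV 4.12 (cv2) and the standard library are available. Lean on these libraries where they do the work, as an engineer would, in place of code of your own. Each camera call takes 0.05 s, during which the arm holds its last target.

TASK

Without picking anything up, push the wooden tray of sand cores along the bench with the fingertips until it is fully home in the blue steel corner stop: its long far side flat against the back rail and its left end flat against the end stop. Push only against the outside of the tray, never pinching its walls or reaching in over them, keep it flat on the bench, and leave the three cores standing in it untouched. Leave everything else on the bench where it is, and finish with the hand clear of the tray.

Things in the scene. Friction and masses are not known exactly. Their poses are not given: they have to be found in the camera images.
- tray: Dark wooden open tray, 135 x 300 mm, 28 mm high, walls 10 mm and floor 6 mm thick, 0.4 to 0.7 kg, loose, with three sand cores (0.28 kg in all) standing in it. Origin at the centre of its underside; x across its width, away from the robot; y along its length, to the left; z up. It slides at roughly 4 to 9 N; pushed on the half that lags, it turns square to the back rail.
- corner_rail: Corner stop of two blue steel angle rails, fixed, 32 mm high, with 20 mm wide screwed feet outside. Origin at the inner corner of the faces, at bench level; x away from the robot, y left; turned up to 4 degrees. Back rail: face x = 0, runs 340 mm to the right (-y). End stop: face y = 0, runs 110 mm towards the robot (-x). With the tray home, its centre is at x = -68, y = -150 mm in this frame.
- tray_far_left (a point): Outer corner of the tray at the far left (tray frame x +67.7, y +150 mm), 14 mm above its underside.
- tray_far_right (a point): Outer corner of the tray at the far right (x +67.7, y -150 mm), 14 mm above its underside.
- tray_near_left (a point): Outer corner of the tray at the near left (x -67.7, y +150 mm), 14 mm above its underside.
- core_a: Sand-coloured core with a wide foot and a neck, 38 mm across and 62 mm high, standing on the tray floor in its left third; origin at the centre of its underside, z up. Its top is 68 mm above the bench.
- core_b: Sand-coloured core, 48 mm across and 50 mm high, standing in the middle of the tray; origin at the centre of its underside, z up.
- core_c: Sand-coloured stepped core, 44 mm across and 55 mm high, standing in the tray's right third; origin at the centre of its underside, z up.
- glue_bottle: Brown bottle with a black cap, 33 x 50 x 126 mm, standing loose on the bench, nearer the robot and to the right; not to be disturbed. Origin under its centre.
- coil_hose: Red coiled air hose, fixed: from above the back left it comes down to the basin at the left and lies in coils, up to 175 mm above the bench, to a free end on the bench in front of the robot (world x 0.26 to 0.47, y -0.07 to 0.20 m). Keep the hand clear of it, crossing it above 0.25 m. Origin at bench level between basin and tray.

How it is judged:
By the outcome, as a careful person would: the job done as asked, in the order asked, and still so for the second after the job is handed in, with the robot touching nothing.
It also fails if it takes over 69 s, if anything falls off the work surface, if the arm or the gripper's body presses on something with over 40 N, if the wrist force passes 120 N, or if a joint passes its speed limit or range.

## Working session

There is one attempt and no reset: what is moved stays moved. The work goes in short steps, Python scripts to look and compute and a tool call to move; the robot and the scene stay as the last step left them, time stands still between calls to the robot, and variables do not carry over. Pictures are saved under pics/ and viewed, and the job is handed in when it is done.

Besides the shell and the picture viewer there is one more tool, called after "Request:" as name(argument=value, ...) on one line, values as JSON. apply_moves: Moves the arm, as the interface text tells. Its arguments: {"type":"object","properties":{"commands":{"type":"array"},"squeeze":{"type":"number"}},"required":["commands"]}

```bash
ls; mkdir -p pics
python3 - <<'E'
from rig import bot
import cv2,numpy as np
o=bot.get_obs();print({k:np.round(v,3) for k,v in o.items()})
for n in ["scene","top"]:
    c=bot.read_camera(n);print(n,c["fx"],c["fy"],c["cx"],c["cy"],c["xyz"],c["orientation"])
    cv2.imwrite(f"pics/{n}0.png",cv2.cvtColor(c["color"],cv2.COLOR_RGB2BGR))
    np.savez(f"/tmp/{n}0.npz",**{k:v for k,v in c.items()})
E
```

```text
pics
{'t': np.float64(0.0), 'joints': array([ 1.218,  0.241,  0.004,  1.335, -0.   ,  1.571]), 'joint_velocities': array([ 0.001,  0.001,  0.   ,  0.002,  0.   , -0.   ]), 'effort': array([-1.0000e-03, -3.7232e+01,  2.5241e+01,  1.7000e-02, -0.0000e+00,
        0.0000e+00]), 'tool_pos': array([0.173, 0.469, 0.23 ]), 'orientation': array([ 0.001,  0.82 ,  0.572, -0.001]), 'ft_force': array([-0.725, -0.275, -0.413]), 'wrist_torque': array([ 0.032, -0.052, -0.005]), 'gripper_width': np.float64(0.085)}
scene 396.29463820638745 396.29463820638745 259.1207477243176 190.65960029027858 [-0.00972522 -0.38799144  0.67412519] [-0.30735101  0.80428902 -0.4758683   0.17945443]
top 439.7490501324494 439.7490501324494 258.2990384516613 194.74541499593988 [ 0.30983561 -0.10394408  1.12692728] [-0.06512356  0.71059272 -0.69781459  0.06222304]
```

View pics/scene0.png

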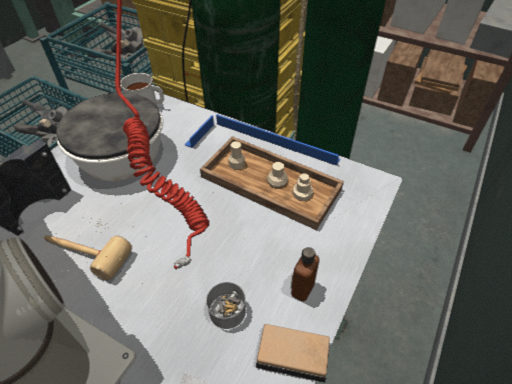

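View pics/top0.png

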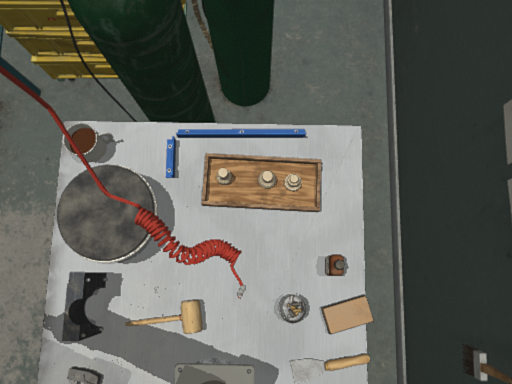

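```bash
cat > h.py <<'E'
import numpy as np,cv2
from scipy.spatial.transform import Rotation as R
def rot(q): return R.from_quat([q[1],q[2],q[3],q[0]]).as_matrix()
def px2w(c,u,v,z):
    d=rot(c["orientation"])@np.array([(u-c["cx"])/c["fx"],(v-c["cy"])/c["fy"],1.])
    p=np.array(c["xyz"]);return p+d*(z-p[2])/d[2]
def w2px(c,P):
    q=rot(c["orientation"]).T@(np.array(P)-c["xyz"]);return np.array([c["fx"]*q[0]/q[2]+c["cx"],c["fy"]*q[1]/q[2]+c["cy"]])
def cloud(c):
    v,u=np.mgrid[:384,:512];z=c["range_z"]
    P=np.stack([(u-c["cx"])/c["fx"]*z,(v-c["cy"])/c["fy"]*z,z],-1)
    return P@rot(c["orientation"]).T+np.array(c["xyz"])
def crop(c,x0,y0,x1,y1,s,name):
    im=cv2.cvtColor(c["color"],cv2.COLOR_RGB2BGR)[y0:y1,x0:x1]
    cv2.imwrite(name,cv2.resize(im,None,fx=s,fy=s,interpolation=cv2.INTER_CUBIC))
E
python3 - <<'E'
from h import *
c=dict(np.load('/tmp/top0.npz'))
crop(c,155,115,335,225,4,'pics/topcrop0.png')
P=cloud(c)
for u,v in [(90,305),(110,215),(170,240),(205,250),(230,252),(240,290),(300,240),(223,176),(335,265),(104,215),(240,133)]: print((u,v),P[v,u].round(3))
E
```

```text
(90, 305) [ 0.228  0.317 -0.001]
(110, 215) [0.441 0.247 0.109]
(170, 240) [0.382 0.096 0.15 ]
(205, 250) [0.364 0.023 0.103]
(230, 252) [ 0.363 -0.031  0.048]
(240, 290) [ 0.272 -0.057  0.02 ]
(300, 240) [ 0.399 -0.206  0.001]
(223, 176) [ 0.548 -0.01   0.067]
(335, 265) [ 0.335 -0.275  0.119]
(104, 215) [0.441 0.262 0.108]
(240, 133) [ 0.671 -0.047  0.032]
```

View pics/topcrop0.png

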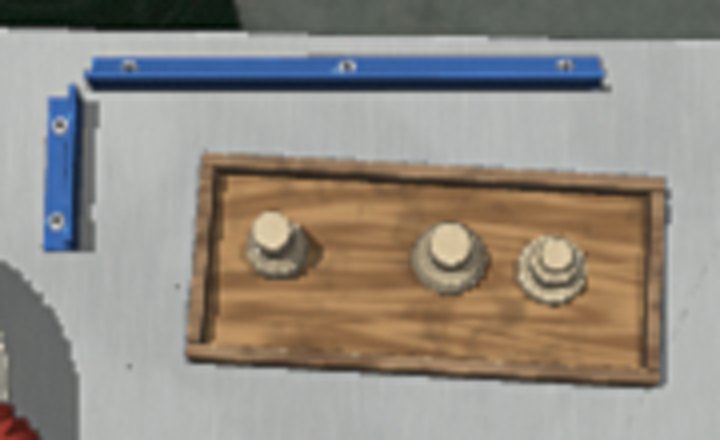

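Run:
```python
from h import *
c=dict(np.load('/tmp/top0.npz'));P=cloud(c)
f=lambda a,z:px2w(c,155+(a[0]+.5)/4-.5,115+(a[1]+.5)/4-.5,z)[:2].round(4)
for n,a in dict(fl=(203,152),fr=(666,178),nr=(661,384),nl=(187,358)).items(): print(n,f(a,.028))
print('rail bottom',f((95,90),0),f((600,90),0)); print('rail top',f((95,79),.032),f((600,79),.032))
print('end face top', f((78,90),.032),f((75,249),.032)); 
m=(P[...,2]>.005)&(P[...,2]<.05)
for u in [185,200,220,240,260,280,300]:
    print(u,[tuple(P[v,u][[0,2]].round(3)) for v in range(126,141)])
print([tuple(P[160,u][1:].round(3)) for u in range(163,182)])
# near edge of tray
im=c["color"]
```

```text
fl [0.6184 0.0413]
fr [ 0.6064 -0.2577]
nr [ 0.4722 -0.2536]
nl [0.4834 0.0461]
rail bottom [0.6678 0.1188] [ 0.6737 -0.2181]
rail top [0.665  0.1129] [ 0.6708 -0.2149]
end face top [0.6574 0.1235] [0.5519 0.1199]
185 [(np.float64(0.7), np.float64(-0.001)), (np.float64(0.697), np.float64(-0.003)), (np.float64(0.694), np.float64(-0.001)), (np.float64(0.689), np.float64(0.006)), (np.float64(0.688), np.float64(-0.001)), (np.float64(0.683), np.float64(0.005)), (np.float64(0.672), np.float64(0.032)), (np.float64(0.669), np.float64(0.032)), (np.float64(0.667), np.float64(0.029)), (np.float64(0.668), np.float64(0.02)), (np.float64(0.666), np.float64(0.016)), (np.float64(0.667), np.float64(0.006)), (np.float64(0.665), np.float64(0.001)), (np.float64(0.663), np.float64(-0.001)), (np.float64(0.66), np.float64(-0.001))]
200 [(np.float64(0.7), np.float64(0.001)), (np.float64(0.698), np.float64(-0.002)), (np.float64(0.694), np.float64(-0.001)), (np.float64(0.69), np.float64(0.004)), (np.float64(0.688), np.float64(0.003)), (np.float64(0.685), np.float64(0.003)), (np.float64(0.673), np.float64(0.03
[... 3397 characters left out ...]
53), np.float64(0.003)), (np.float64(0.15), np.float64(0.003)), (np.float64(0.148), np.float64(0.001)), (np.float64(0.145), np.float64(0.002)), (np.float64(0.142), np.float64(0.004)), (np.float64(0.14), np.float64(0.002)), (np.float64(0.137), np.float64(0.004)), (np.float64(0.134), np.float64(0.004)), (np.float64(0.125), np.float64(0.034)), (np.float64(0.123), np.float64(0.031)), (np.float64(0.124), np.float64(0.017)), (np.float64(0.123), np.float64(0.008)), (np.float64(0.122), np.float64(0.001)), (np.float64(0.119), np.float64(0.0)), (np.float64(0.116), np.float64(0.003)), (np.float64(0.113), np.float64(0.002)), (np.float64(0.112), np.float64(-0.003)), (np.float64(0.109), np.float64(-0.0))]
```

Run:
```python
from h import *
for n in ['top','scene']:
    c=dict(np.load(f'/tmp/{n}0.npz'));P=cloud(c);im=c["color"].astype(int)
    m=(im[...,0]>110)&(im[...,1]<70)&(im[...,2]<70)&(c["range_z"]>0)
    Q=P[m];Q=Q[np.argsort(Q[:,1])]
    print(n,len(Q))
    for k in np.array_split(Q,22): print(k.mean(0).round(3),'xmin %.3f xmax %.3f zmax %.3f'%(k[:,0].min(),k[:,0].max(),k[:,2].max()))
c=dict(np.load('/tmp/top0.npz'));P=cloud(c)
q=P[225:300,225:256].reshape(-1,3);q=q[(q[:,2]>.008)&(q[:,2]<.3)];print('end',q.min(0),q.max(0))
q=q[q[:,0]>.33];print(q.min(0),q.max(0))
```

```text
top 1763
[ 0.337 -0.044  0.028] xmin 0.287 xmax 0.369 zmax 0.049
[ 0.357 -0.031  0.04 ] xmin 0.323 xmax 0.381 zmax 0.052
[ 0.368 -0.018  0.048] xmin 0.347 xmax 0.385 zmax 0.057
[ 0.374 -0.005  0.059] xmin 0.358 xmax 0.392 zmax 0.068
[0.373 0.008 0.072] xmin 0.355 xmax 0.391 zmax 0.092
[0.367 0.018 0.084] xmin 0.346 xmax 0.390 zmax 0.107
[0.363 0.028 0.093] xmin 0.339 xmax 0.388 zmax 0.116
[0.359 0.037 0.1  ] xmin 0.334 xmax 0.382 zmax 0.129
[0.353 0.047 0.111] xmin 0.334 xmax 0.376 zmax 0.129
[0.349 0.061 0.126] xmin 0.333 xmax 0.369 zmax 0.144
[0.357 0.079 0.14 ] xmin 0.335 xmax 0.376 zmax 0.157
[0.367 0.096 0.141] xmin 0.345 xmax 0.389 zmax 0.157
[0.384 0.108 0.149] xmin 0.358 xmax 0.411 zmax 0.160
[0.4   0.123 0.155] xmin 0.369 xmax 0.426 zmax 0.161
[0.411 0.136 0.155] xmin 0.384 xmax 0.439 zmax 0.163
[0.424 0.149 0.156] xmin 0.401 xmax 0.446 zmax 0.162
[0.433 0.163 0.156] xmin 0.415 xmax 0.458 zmax 0.161
[0.458 0.187 0.164] xmin 0.423 xmax 0.474 zmax 0.174
[0.479 0.229 0.182] xmin 0.468 xmax 0.500 zmax 0.204
[0.512 0.255 0.213] xmin 0.481 xmax 0.540 zmax 0.242
[0.558 0.278 0.261]
[... 737 characters left out ...]
379 zmax 0.158
[0.376 0.094 0.147] xmin 0.348 xmax 0.403 zmax 0.161
[0.392 0.109 0.154] xmin 0.360 xmax 0.417 zmax 0.161
[0.4   0.122 0.152] xmin 0.371 xmax 0.426 zmax 0.161
[0.415 0.134 0.154] xmin 0.383 xmax 0.435 zmax 0.161
[0.425 0.149 0.157] xmin 0.401 xmax 0.447 zmax 0.161
[0.438 0.166 0.157] xmin 0.414 xmax 0.465 zmax 0.164
[0.47  0.205 0.173] xmin 0.459 xmax 0.487 zmax 0.189
[0.499 0.244 0.201] xmin 0.477 xmax 0.526 zmax 0.229
[0.546 0.269 0.248] xmin 0.515 xmax 0.575 zmax 0.279
[0.734 0.475 0.15 ] xmin 0.533 xmax 1.804 zmax 0.312
end [ 0.25298674 -0.06890539  0.00802873] [ 0.39114464 -0.01723594  0.05216061]
[ 0.33067463 -0.05735564  0.00802873] [ 0.39114464 -0.01723594  0.05216061]
```

Request:
apply_moves(commands=[[0,0,5,0,0,0,8.5],[0,0,10,0,0,0,8.5],[0,0,10,0,0,0.15,8.5],[0,0,10,0,0,0.15,8.5]])

```text
t: 0.6
tool_pos: [0.1728, 0.4692, 0.3313]
orientation: [-0.0, 0.776, 0.631, 0.0]
ft_force: [-0.7, 0.2, -0.5]
gripper_width: 0.0853
```

Run:
```python
from rig import bot
print(bot.get_obs())
```

```text
{'t': 0.6, 'joints': array([ 1.21796382e+00,  2.22298050e-01,  2.38454129e-01,  1.58691221e+00,
       -1.20835873e-05,  1.42246879e+00]), 'joint_velocities': array([-0.00159094,  0.01126982, -0.02892966, -0.0055586 ,  0.00110083,
        0.03911203]), 'effort': array([ 2.11205537e-03, -3.79086900e+01,  2.66575867e+01,  2.43141758e-02,
       -1.89033079e-05, -2.99549047e-01]), 'tool_pos': array([0.1727802 , 0.46919255, 0.33128372]), 'orientation': array([-5.04628678e-06,  7.75590893e-01,  6.31235903e-01,  2.03722538e-05]), 'ft_force': array([-0.73817582,  0.1563969 , -0.52072662]), 'wrist_torque': array([-0.01686985,  0.02580871, -0.0099579 ]), 'gripper_width': 0.08525279749304951}
```

Request:
apply_moves(commands=[[4,-4,0,0,0,0.05,8.5],[8,-8,0,0,0,0.1,8.5],[12,-12,0,0,0,0.15,8.5],[15.5,-16.5,0,0,0,0.2,8.5],[18.5,-21.5,0,0,0,0.225,8.5],[21,-27,0,0,0,0.225,8.5],[23,-32.5,0,0,0,0.225,8.5],[23.5,-38.5,0,0,0,0.225,8.5],[23.5,-44.5,0,0,0,0.225,8.5],[23.5,-50.5,0,0,0,0.225,8.5]])

```text
t: 1.85
tool_pos: [0.4069, -0.0376, 0.3301]
orientation: [-0.001, 0.7, 0.714, -0.001]
ft_force: [1.2, 0.5, 0.9]
gripper_width: 0.0853
```

Request:
apply_moves(commands=[[0,-5,0,0,-0.1,0,8.5],[0,-9,0,0,-0.2,0,8.5],[0,-9,0,0,-0.35,0,8.5],[0,-9,0,0,-0.35,0,8.5]])

```text
t: 2.35
tool_pos: [0.404, -0.1256, 0.3287]
orientation: [0.122, 0.691, 0.702, 0.121]
ft_force: [0.3, 1.0, 1.0]
gripper_width: 0.0851
```

```bash
cat > snap.py <<'E'
import sys
from rig import bot
from h import *
tag=sys.argv[1]
o=bot.get_obs();print(round(float(o['t']),2),o['tool_pos'].round(4),R.from_quat(np.roll(o['orientation'],-1)).as_matrix().round(3).tolist(),o['ft_force'].round(1),o['joints'].round(2))
for n in sys.argv[2:]:
    c=bot.read_camera(n)
    np.savez(f"/tmp/{n}{tag}.npz",**c)
    cv2.imwrite(f"pics/{n}{tag}.png",cv2.cvtColor(c["color"],cv2.COLOR_RGB2BGR))
E
python3 snap.py 1 wrist scene
```

```text
2.35 [ 0.404  -0.1256  0.3287] [[-0.016, 0.941, 0.338], [1.0, 0.017, 0.001], [-0.005, 0.338, -0.941]] [0.3 1.  1. ] [-0.4  -0.2  -0.25  1.19  0.13 -0.39]
```

View pics/wrist1.png

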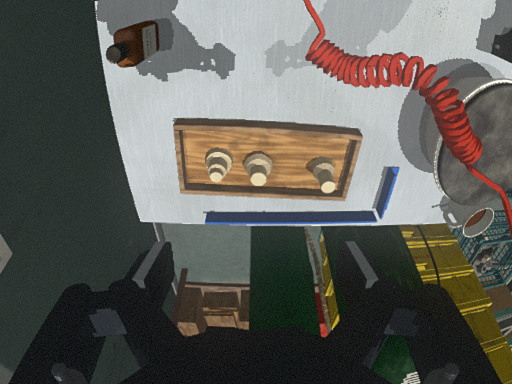

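View pics/scene1.png

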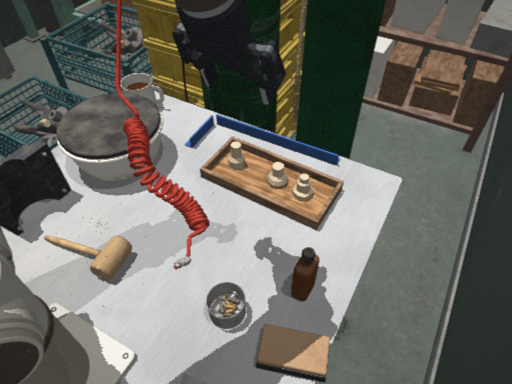

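Run:
```python
from h import *
c=dict(np.load('/tmp/wrist1.npz'));print(c['mount'].round(4),c['fx'],c['cx'],c['cy'])
```

```text
[[ 1.000e+00  0.000e+00 -1.400e-03 -8.000e-04]
 [ 4.000e-04  9.533e-01  3.019e-01 -7.700e-02]
 [ 1.300e-03 -3.019e-01  9.533e-01 -1.427e-01]
 [ 0.000e+00  0.000e+00  0.000e+00  1.000e+00]] 297.3186396354542 254.85717434643638 189.20257213957464
```

Request:
apply_moves(commands=[[1,-0.4,-5,0,0,0,8.5],[2,-0.4,-10,0,0,0,8.5],[3,-0.4,-15,0,0,0,8.5],[3.4,-0.4,-20,0,0,0,8.5],[3.4,-0.4,-25,0,0,0,8.5],[3.4,-0.4,-29,0,0,0,8.5],[3.4,-0.4,-30.5,0,0,0,8.5],[3.4,-0.4,-30.5,0,0,0,8.5],[3.4,-0.4,-30.5,0,0,0,8.5]])

```text
t: 3.58
tool_pos: [0.4437, -0.1298, 0.0269]
orientation: [0.125, 0.688, 0.704, 0.122]
ft_force: [-0.0, -0.4, 0.3]
gripper_width: 0.0849
```

```bash
python3 snap.py 2 wrist scene
python3 - <<'E'
from h import *
c=dict(np.load('/tmp/scene2.npz'));crop(c,160,120,370,270,3.5,'pics/s2c.png')
E
```

```text
3.58 [ 0.4437 -0.1298  0.0269] [[-0.022, 0.939, 0.344], [1.0, 0.023, 0.0], [-0.008, 0.344, -0.939]] [-0.  -0.4  0.3] [-0.37  0.2  -0.76  0.28  0.12 -0.37]
```

View pics/wrist2.png

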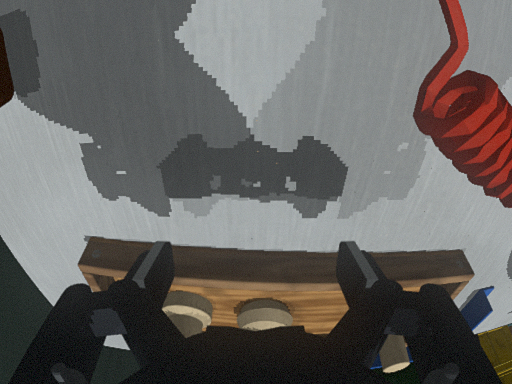

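View pics/s2c.png

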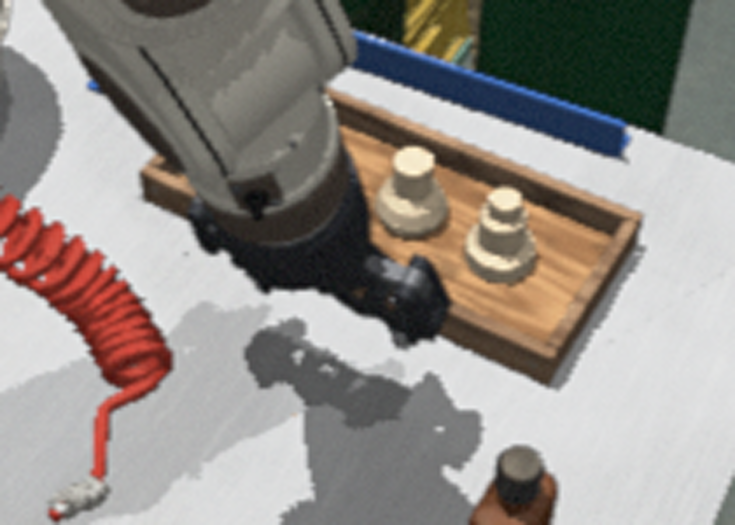

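```bash
cat >> h.py <<'E'
def wcloud(c,o):
    v,u=np.mgrid[:384,:512];z=c["range_z"].astype(float)
    a=(u-c["cx"]);b=(v-c["cy"]);r=np.hypot(a,b);th=r/c["fx"];t=np.tan(th)/np.maximum(r,1e-9)
    P=np.stack([a*t*z,b*t*z,z],-1);M=c["mount"]
    T=P@M[:3,:3].T+M[:3,3]
    W=T@rot(o["orientation"]).T+o["tool_pos"]
    return T,W
E
python3 - <<'E'
from h import *
from rig import bot
c=dict(np.load('/tmp/wrist2.npz'));o=bot.get_obs()
T,W=wcloud(c,o)
for u,v in [(160,245),(150,260),(140,280),(165,245),(350,245),(365,262),(380,280),(255,240),(255,246),(255,250),(255,260),(255,275),(200,240),(300,248)]:
    print((u,v),c['range_z'][v,u].round(3),T[v,u].round(4),W[v,u].round(4))
E
```

```text
(160, 245) 0.136 [-0.0464 -0.0104 -0.0211] [ 0.4274 -0.1767  0.044 ]
(150, 260) 0.122 [-0.0469 -0.0105 -0.0355] [ 0.4223 -0.1771  0.0575]
(140, 280) 0.108 [-0.0463 -0.0102 -0.0507] [ 0.4174 -0.1766  0.0719]
(165, 245) 0.135 [-0.0436 -0.0109 -0.0218] [ 0.4266 -0.1739  0.0445]
(350, 245) 0.136 [ 0.0447 -0.0105 -0.0211] [ 0.4254 -0.0856  0.0433]
(365, 262) 0.121 [ 0.047  -0.0103 -0.037 ] [ 0.42   -0.0832  0.0582]
(380, 280) 0.107 [ 0.0486 -0.0106 -0.0517] [ 0.4147 -0.0817  0.0719]
(255, 240) 0.196 [-0.0009  0.0142  0.0336] [ 0.4684 -0.1307  0.0007]
(255, 246) 0.199 [-0.0009  0.0197  0.0353] [ 0.4741 -0.1305  0.0011]
(255, 250) 0.202 [-0.0009  0.0241  0.0376] [ 4.791e-01 -1.304e-01  4.000e-04]
(255, 260) 0.194 [-0.0009  0.0262  0.0276] [ 0.4776 -0.1304  0.0105]
(255, 275) 0.183 [-0.0009  0.0302  0.0156] [ 0.4772 -0.1303  0.0232]
(200, 240) 0.197 [-0.0381  0.0152  0.0346] [ 0.4705 -0.1678  0.0005]
(300, 248) 0.2 [0.03  0.022 0.036] [ 0.4758 -0.0996  0.0009]
```

Request:
apply_moves(commands=[[0,0,-1.4,0,0,0,8.5],[0.3,0,-2.8,0,0,0,8.5],[0.8,0,-2.8,0,0,0,8.5],[1.3,0,-2.8,0,0,0,8.5],[1.8,0,-2.8,0,0,0,8.5],[2.1,0,-2.8,0,0,0,8.5],[2.4,0,-2.8,0,0,0,8.5],[2.7,0,-2.8,0,0,0,8.5],[3.0,0,-2.8,0,0,0,8.5],[3.3,0,-2.8,0,0,0,8.5]])

```text
t: 4.92
tool_pos: [0.4712, -0.13, -0.0031]
orientation: [0.122, 0.69, 0.704, 0.119]
ft_force: [-10.1, -0.7, 6.4]
gripper_width: 0.0851
```

```bash
python3 snap.py 3 wrist scene
python3 - <<'E'
from h import *
c=dict(np.load('/tmp/scene3.npz'));crop(c,160,120,370,270,3.5,'pics/s3c.png')
E
```

```text
4.92 [ 0.4712 -0.13   -0.0031] [[-0.018, 0.942, 0.336], [1.0, 0.02, -0.002], [-0.008, 0.336, -0.942]] [-10.1  -0.7   6.4] [-0.34  0.31 -0.72  0.21  0.11 -0.34]
```

View pics/wrist3.png

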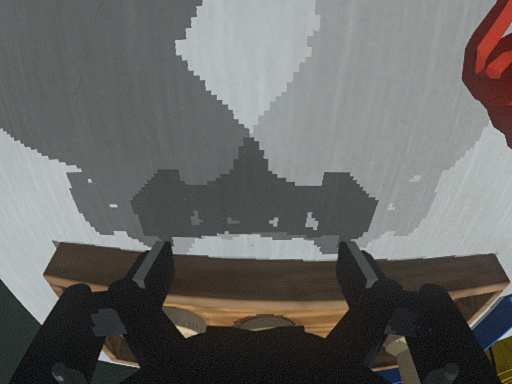

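View pics/s3c.png

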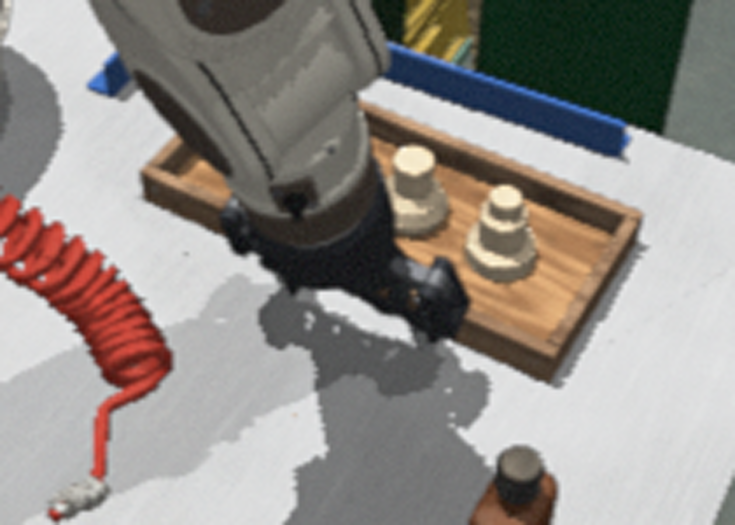

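Request:
apply_moves(commands=[[-0.4,0,0,0,0,0,8.5],[-0.8,0,0.2,0,0,0,8.5],[-0.8,0,0.4,0,0,0,8.5],[-0.8,0,0.4,0,0,0,8.5]])

```text
t: 5.52
tool_pos: [0.4674, -0.1299, 0.0028]
orientation: [0.125, 0.688, 0.704, 0.122]
ft_force: [0.4, -1.0, -0.3]
gripper_width: 0.0849
```

Request:
apply_moves(commands=[[0.4,0,0,0,0,0,8.5],[0.7,0,0,0,0,0,8.5],[1.0,0,0,0,0,0,8.5],[1.2,0,0,0,0,0,8.5],[1.4,0,0,0,0,0,8.5]])

```text
t: 6.15
tool_pos: [0.4779, -0.1304, 0.001]
orientation: [0.123, 0.69, 0.703, 0.119]
ft_force: [-7.2, -2.7, 4.6]
gripper_width: 0.0855
```

Request:
apply_moves(commands=[[0.3,0,0.1,0,0,0,8.5],[0.6,0,0.1,0,0,0,8.5],[0.9,0,0.1,0,0,0,8.5],[1.2,0,0.1,0,0,0,8.5],[1.5,0,0.1,0,0,0,8.5],[1.8,0,0.1,0,0,0,8.5],[2.1,0,0.1,0,0,0,8.5],[2.4,0,0.1,0,0,0,8.5]])

```text
t: 7.15
tool_pos: [0.505, -0.1297, 0.0033]
orientation: [0.124, 0.689, 0.704, 0.122]
ft_force: [-2.9, 0.3, -3.4]
gripper_width: 0.0853
```

```bash
python3 snap.py 4 wrist scene top
python3 - <<'E'
from h import *
c=dict(np.load('/tmp/scene4.npz'));crop(c,160,120,370,270,3.5,'pics/s4c.png')
c=dict(np.load('/tmp/top4.npz'));crop(c,155,115,335,225,4,'pics/t4c.png')
E
```

```text
7.15 [ 0.505  -0.1297  0.0033] [[-0.021, 0.939, 0.343], [1.0, 0.022, 0.0], [-0.008, 0.343, -0.939]] [-2.9  0.3 -3.4] [-0.31  0.34 -0.64  0.25  0.11 -0.32]
```

View pics/wrist4.png

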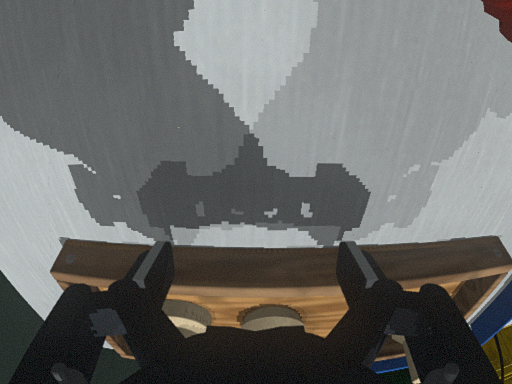

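View pics/t4c.png

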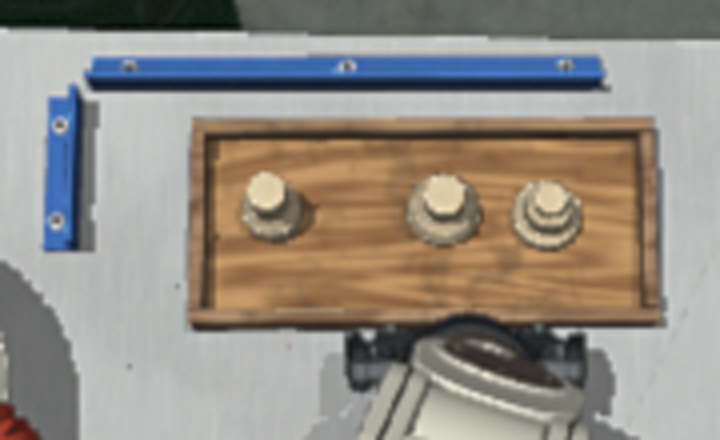

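Request:
apply_moves(commands=[[0.3,0,0,0,0,0,8.5],[0.6,0,0,0,0,0,8.5],[0.9,0,0,0,0,0,8.5],[1.2,0,0,0,0,0,8.5],[1.5,0,0,0,0,0,8.5],[1.8,0,0,0,0,0,8.5],[2.0,0,0,0,0,0,8.5],[2.2,0,0,0,0,0,8.5]])

```text
t: 8.3
tool_pos: [0.5258, -0.1297, 0.0034]
orientation: [0.124, 0.689, 0.704, 0.121]
ft_force: [-7.8, 0.5, 4.6]
gripper_width: 0.0851
```

```bash
python3 snap.py 5 top scene
python3 - <<'E'
from h import *
c=dict(np.load('/tmp/top5.npz'));crop(c,155,115,335,225,4,'pics/t5c.png')
E
```

```text
8.3 [ 0.5258 -0.1297  0.0034] [[-0.021, 0.94, 0.342], [1.0, 0.022, 0.0], [-0.007, 0.342, -0.94]] [-7.8  0.5  4.6] [-0.3   0.37 -0.59  0.27  0.1  -0.3 ]
```

View pics/t5c.png

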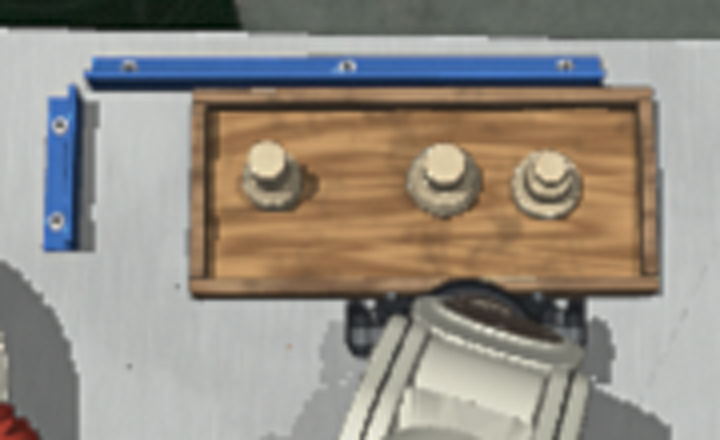

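Request:
apply_moves(commands=[[0.2,0,0,0,0,0,8.5],[0.4,0,0,0,0,0,8.5],[0.5,0,0,0,0,0,8.5],[0.6,0,0,0,0,0,8.5]])

```text
t: 8.9
tool_pos: [0.5316, -0.1297, 0.0033]
orientation: [0.124, 0.689, 0.704, 0.121]
ft_force: [-10.1, -0.8, 6.8]
gripper_width: 0.0852
```

Request:
apply_moves(commands=[[0.1,0,0,0,0,0,8.5],[0.2,0,0,0,0,0,8.5],[0.2,0,0,0,0,0,8.5]])

```text
t: 9.28
tool_pos: [0.5316, -0.1297, 0.0031]
orientation: [0.123, 0.689, 0.704, 0.12]
ft_force: [-16.4, -1.1, 12.6]
gripper_width: 0.0853
```

Request:
apply_moves(commands=[[-1,0,0,0,0,0,8.5],[-4,0,0,0,0,0,8.5],[-5,0,4,0,0,0,8.5],[-5,0,10,0,0,0,8.5],[-5,0,16,0,0,0,8.5],[-5,0,20,0,0,0,8.5]])

```text
t: 10.02
tool_pos: [0.4878, -0.1306, 0.209]
orientation: [0.129, 0.688, 0.704, 0.124]
ft_force: [0.0, -0.6, 0.0]
gripper_width: 0.0848
```

Request:
apply_moves(commands=[[0,-2,0,0,0,0.17,8.5],[0,-5,0,0,0,0.34,8.5],[2,-9,0,0,0,0.51,8.5],[4,-13,0,0,0,0.68,8.5],[6,-16,0,0,0,0.85,8.5],[8,-16,0,0,0,1.02,8.5],[10,-16,0,0,0,1.19,8.5],[12,-16,0,0,0,1.36,8.5],[12,-16,0,0,0,1.53,8.5],[12,-16,0,0,0,1.57,8.5]])

```text
t: 11.28
tool_pos: [0.6071, -0.2903, 0.2028]
orientation: [0.003, -0.012, 0.985, 0.173]
ft_force: [-0.4, 1.6, -0.4]
gripper_width: 0.0852
```

```bash
python3 snap.py 6 top scene wrist
python3 - <<'E'
from h import *
c=dict(np.load('/tmp/top6.npz'));crop(c,155,115,335,225,4,'pics/t6c.png')
E
```

```text
11.28 [ 0.6071 -0.2903  0.2028] [[-1.0, -0.025, 0.003], [-0.023, 0.94, 0.341], [-0.011, 0.341, -0.94]] [-0.4  1.6 -0.4] [-0.58  0.79  0.77  1.74  0.29 -2.2 ]
```

View pics/t6c.png

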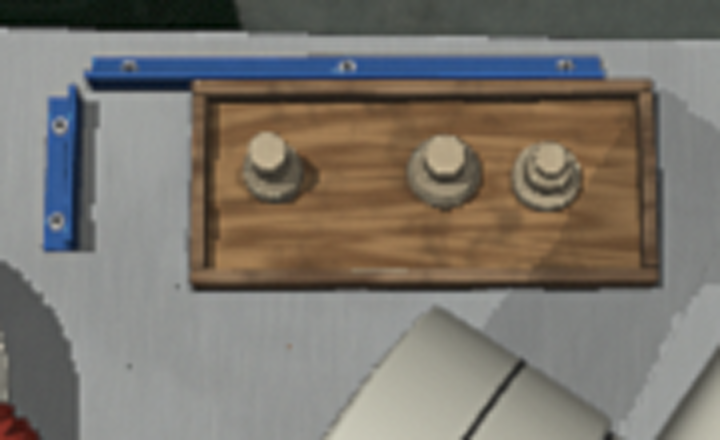

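View pics/scene6.png

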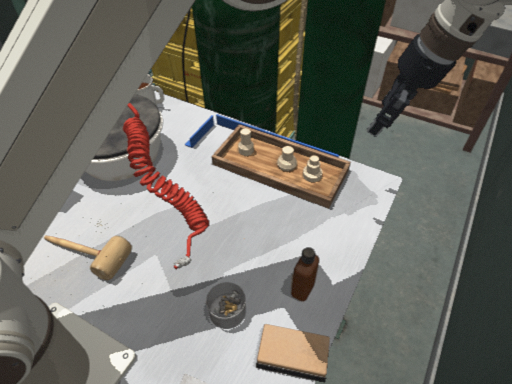

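View pics/wrist6.png

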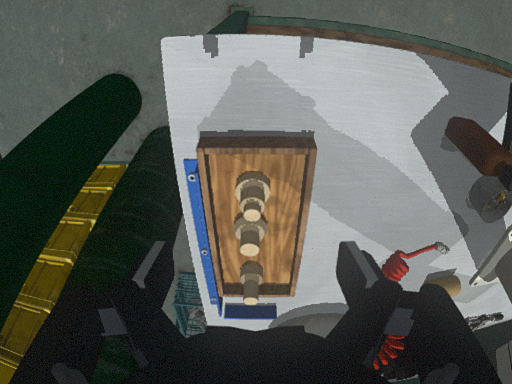

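Run:
```python
from h import *
c=dict(np.load('/tmp/top6.npz'))
f=lambda a,z:px2w(c,155+(a[0]+.5)/4-.5,115+(a[1]+.5)/4-.5,z)[:2].round(4)
for n,a in dict(fl=(192,80),fr=(654,80),nr=(660,286),nl=(190,288)).items(): print(n,f(a,.028))
from rig import bot
w=dict(np.load('/tmp/wrist6.npz'));T,W=wcloud(w,bot.get_obs())
z=W[...,2];m=(abs(z-.028)<.004)&(W[...,0]>.52)&(W[...,0]<.69)&(W[...,1]<.08)&(W[...,1]>-.3)
Q=W[m]
print('right end y by x:',[ (x,Q[abs(Q[:,0]-x)<.008][:,1].min().round(4)) for x in (.55,.58,.61,.64)], Q[:,0].min(),Q[:,1].max())
m=(z>.006)&(z<.022)&(W[...,1]<-.22)&(W[...,0]>.5)
Q=W[m];print('end face',[(x,np.median(Q[abs(Q[:,0]-x)<.008][:,1]).round(4)) for x in (.55,.58,.61,.64)])
m=(abs(z-.032)<.004)&(W[...,0]>.56)&(W[...,0]<.66)&(W[...,1]>.09);print('end stop',[(x,W[m][abs(W[m][:,0]-x)<.01][:,1].min().round(4)) for x in (.57,.6,.63)])
```

```text
fl [0.6668 0.0504]
fr [ 0.6721 -0.2504]
nr [ 0.5353 -0.2534]
nl [0.5286 0.046 ]
right end y by x: [(0.55, np.float64(-0.2553)), (0.58, np.float64(-0.2544)), (0.61, np.float64(-0.2535)), (0.64, np.float64(-0.253))] 0.5320135099197638 0.07830063203699139
end face [(0.55, np.float64(-0.233)), (0.58, np.float64(-0.2322)), (0.61, np.float64(-0.2522)), (0.64, np.float64(-0.2521))]
end stop [(0.57, np.float64(0.1188)), (0.6, np.float64(0.1194)), (0.63, np.float64(0.1199))]
```

Request:
apply_moves(commands=[[-0.3,0,-5,0,0,0,8.5],[-0.3,0,-10,0,0,0,8.5],[-0.3,0,-15,0,0,0,8.5],[-0.3,0,-18,0,0,0,8.5],[-0.3,0,-18,0,0,0,8.5],[-0.3,0,-18,0,0,0,8.5]])

```text
t: 12.18
tool_pos: [0.6029, -0.2906, 0.0254]
orientation: [0.004, -0.01, 0.985, 0.173]
ft_force: [-0.1, -0.8, -0.3]
gripper_width: 0.0851
```

```bash
python3 snap.py 7 wrist scene
python3 - <<'E'
from h import *
from rig import bot
w=dict(np.load('/tmp/wrist7.npz'));T,W=wcloud(w,bot.get_obs())
z=W[...,2]
m=(z>.008)&(z<.022)&(W[...,1]<-.2)&(W[...,0]>.5)&(W[...,0]<.7)&(T[...,2]>.0)
Q=W[m];print(len(Q),'end face',[(x,np.median(Q[abs(Q[:,0]-x)<.008][:,1]).round(4)) for x in (.55,.58,.61,.64)])
print(Q[:,0].min(),Q[:,0].max())
E
```

```text
12.18 [ 0.6029 -0.2906  0.0254] [[-1.0, -0.022, 0.003], [-0.019, 0.94, 0.341], [-0.011, 0.341, -0.94]] [-0.1 -0.8 -0.3] [-0.58  0.87  0.46  1.35  0.29 -2.2 ]
3480 end face [(0.55, np.float64(-0.2537)), (0.58, np.float64(-0.2536)), (0.61, np.float64(-0.2521)), (0.64, np.float64(-0.2523))]
0.547228680725671 0.6657931327860332
```

View pics/wrist7.png

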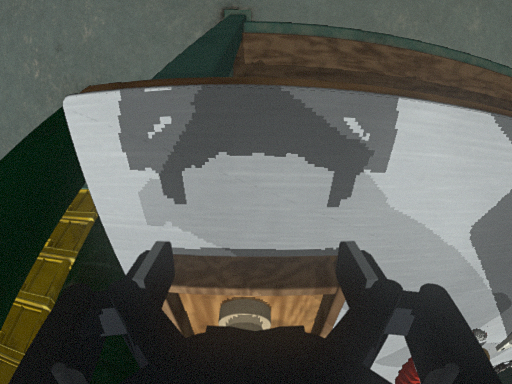

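Request:
apply_moves(commands=[[0,0,-1.2,0,0,0,8.5],[0,0.5,-2.1,0,0,0,8.5],[0,1.2,-2.1,0,0,0,8.5],[0,1.9,-2.1,0,0,0,8.5],[0,2.5,-2.1,0,0,0,8.5],[0,2.8,-2.1,0,0,0,8.5],[-0.1,3.1,-2.1,0,0,0,8.5],[-0.1,3.4,-2.1,0,0,0,8.5],[-0.1,3.7,-2.1,0,0,0,8.5],[-0.1,4.0,-2.1,0,0,0,8.5]])

```text
t: 13.52
tool_pos: [0.6006, -0.2527, 0.0025]
orientation: [0.002, -0.01, 0.985, 0.171]
ft_force: [-1.9, -6.4, 0.9]
gripper_width: 0.0853
```

Request:
apply_moves(commands=[[0,0.3,0,0,0,0,8.5],[0,0.6,0,0,0,0,8.5],[0,0.9,0,0,0,0,8.5],[0,1.2,0,0,0,0,8.5]])

```text
t: 14.02
tool_pos: [0.6004, -0.2412, 0.0025]
orientation: [0.002, -0.01, 0.985, 0.171]
ft_force: [-2.7, -8.2, 1.4]
gripper_width: 0.0851
```

```bash
python3 snap.py 8 top scene wrist
python3 - <<'E'
from h import *
c=dict(np.load('/tmp/top8.npz'));crop(c,155,115,335,225,4,'pics/t8c.png')
c=dict(np.load('/tmp/scene8.npz'));crop(c,160,90,400,240,3,'pics/s8c.png')
E
```

```text
14.03 [ 0.6004 -0.2412  0.0025] [[-1.0, -0.02, 0.001], [-0.018, 0.941, 0.337], [-0.008, 0.337, -0.941]] [-2.7 -8.2  1.4] [-0.52  0.83  0.32  1.23  0.3  -2.14]
```

View pics/t8c.png

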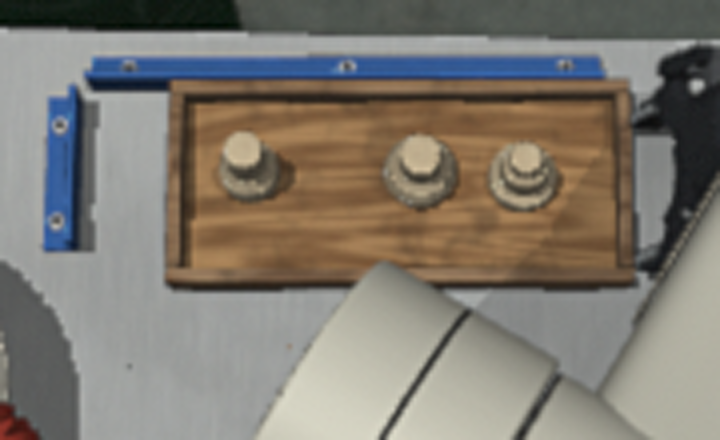

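View pics/s8c.png

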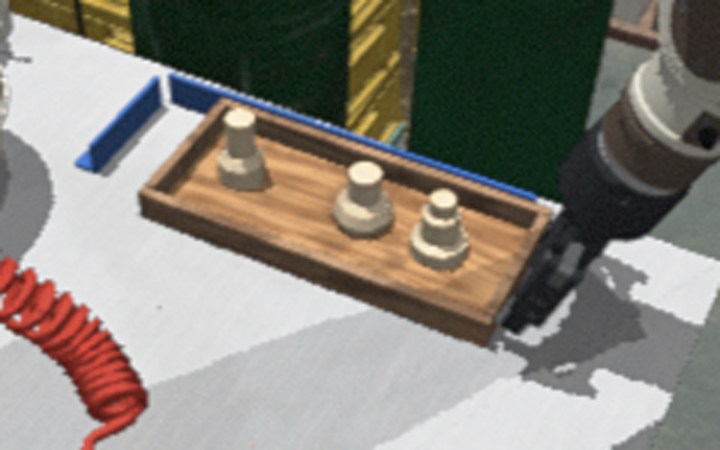

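Request:
apply_moves(commands=[[0,0.3,0,0,0,0,8.5],[0,0.6,0,0,0,0,8.5],[0,0.9,0,0,0,0,8.5],[0,1.2,0,0,0,0,8.5],[0,1.5,0,0,0,0,8.5],[0,1.8,0,0,0,0,8.5],[0,2.1,0,0,0,0,8.5],[0,2.4,0,0,0,0,8.5],[0,2.7,0,0,0,0,8.5],[0,3.0,0,0,0,0,8.5]])

```text
t: 15.42
tool_pos: [0.5998, -0.212, 0.0024]
orientation: [0.002, -0.009, 0.985, 0.171]
ft_force: [-5.2, -10.3, 1.0]
gripper_width: 0.085
```

Request:
apply_moves(commands=[[0,0.3,0,0,0,0,8.5],[0,0.6,0,0,0,0,8.5],[0,0.9,0,0,0,0,8.5],[0,1.2,0,0,0,0,8.5],[0,1.5,0,0,0,0,8.5],[0,1.7,0,0,0,0,8.5]])

```text
t: 16.18
tool_pos: [0.5995, -0.1953, 0.0024]
orientation: [0.001, -0.009, 0.985, 0.17]
ft_force: [-5.3, -10.8, 2.7]
gripper_width: 0.0852
```

```bash
python3 snap.py 9 top scene wrist
python3 - <<'E'
from h import *
c=dict(np.load('/tmp/top9.npz'));crop(c,155,115,335,225,4,'pics/t9c.png')
E
```

```text
16.18 [ 0.5995 -0.1953  0.0024] [[-1.0, -0.019, -0.001], [-0.018, 0.942, 0.336], [-0.006, 0.336, -0.942]] [ -5.3 -10.8   2.7] [-0.46  0.79  0.23  1.17  0.31 -2.07]
```

View pics/t9c.png

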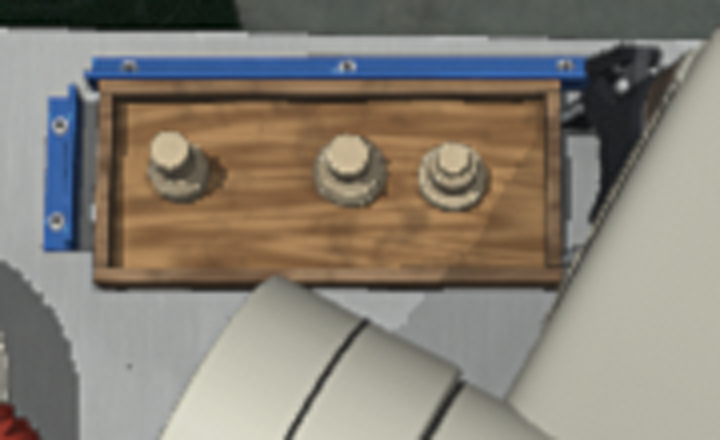

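Request:
apply_moves(commands=[[0,0.2,0,0,0,0,8.5],[0,0.4,0,0,0,0,8.5],[0,0.6,0,0,0,0,8.5],[0,0.8,0,0,0,0,8.5],[0,0.9,0,0,0,0,8.5]])

```text
t: 16.95
tool_pos: [0.5994, -0.1865, 0.0023]
orientation: [0.001, -0.009, 0.985, 0.17]
ft_force: [-5.7, -12.3, 2.0]
gripper_width: 0.0852
```

Request:
apply_moves(commands=[[0,0.1,0,0,0,0,8.5],[0,0.2,0,0,0,0,8.5],[0,0.2,0,0,0,0,8.5]])

```text
t: 17.32
tool_pos: [0.5993, -0.1845, 0.0024]
orientation: [0.001, -0.009, 0.985, 0.17]
ft_force: [-4.9, -10.6, 2.4]
gripper_width: 0.0855
```

Request:
apply_moves(commands=[[0,0.1,0,0,0,0,8.5],[0,0.2,0,0,0,0,8.5],[0,0.2,0,0,0,0,8.5]])

```text
t: 17.7
tool_pos: [0.5993, -0.1826, 0.0024]
orientation: [0.001, -0.009, 0.985, 0.17]
ft_force: [-5.8, -12.1, 2.0]
gripper_width: 0.0852
```

Request:
apply_moves(commands=[[0,0.1,0,0,0,0,8.5],[0,0.2,0,0,0,0,8.5],[0,0.2,0,0,0,0,8.5]])

```text
t: 18.08
tool_pos: [0.5993, -0.1812, 0.0024]
orientation: [0.001, -0.009, 0.985, 0.17]
ft_force: [-7.4, -12.0, 3.2]
gripper_width: 0.0851
```

```bash
python3 snap.py 10 top
python3 - <<'E'
from h import *
c=dict(np.load('/tmp/top10.npz'));crop(c,155,115,335,225,4,'pics/t10c.png')
E
```

```text
18.07 [ 0.5993 -0.1812  0.0024] [[-1.0, -0.018, -0.001], [-0.018, 0.942, 0.334], [-0.005, 0.334, -0.943]] [ -7.4 -12.    3.2] [-0.44  0.77  0.2   1.15  0.31 -2.05]
```

View pics/t10c.png

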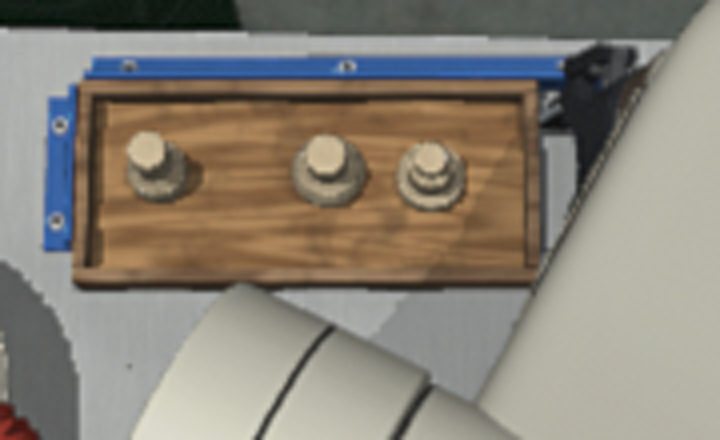

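Request:
apply_moves(commands=[[0,0.1,0,0,0,0,8.5],[0,0.2,0,0,0,0,8.5],[0,0.2,0,0,0,0,8.5]])

```text
t: 18.5
tool_pos: [0.5993, -0.1812, 0.0024]
orientation: [0.001, -0.009, 0.986, 0.168]
ft_force: [-7.5, -18.1, 3.9]
gripper_width: 0.0848
```

Request:
apply_moves(commands=[[0,0.1,0,0,0,0,8.5],[0,0.1,0,0,0,0,8.5]])

```text
t: 18.75
tool_pos: [0.5993, -0.1812, 0.0024]
orientation: [0.001, -0.009, 0.986, 0.167]
ft_force: [-7.9, -19.3, 3.2]
gripper_width: 0.0847
```

Request:
apply_moves(commands=[[0,-0.5,0,0,0,0,8.5],[0,-2,0,0,0,0,8.5],[0,-5,0,0,0,0,8.5],[0,-7,4,0,0,0,8.5],[0,-7,10,0,0,0,8.5],[0,-7,15,0,0,0,8.5],[0,-7,19,0,0,0,8.5],[0,-7,19,0,0,0,8.5]])

```text
t: 19.75
tool_pos: [0.6029, -0.2439, 0.1971]
orientation: [0.006, -0.011, 0.985, 0.172]
ft_force: [0.3, 0.0, -0.1]
gripper_width: 0.0851
```

```bash
python3 snap.py 11 top scene wrist
python3 - <<'E'
from h import *
c=dict(np.load('/tmp/top11.npz'));crop(c,160,118,300,200,5.5,'pics/t11c.png')
c=dict(np.load('/tmp/scene11.npz'));crop(c,160,90,380,240,3.6,'pics/s11c.png')
E
```

```text
19.75 [ 0.6029 -0.2439  0.1971] [[-1.0, -0.024, 0.008], [-0.02, 0.94, 0.339], [-0.016, 0.339, -0.941]] [ 0.3  0.  -0.1] [-0.52  0.71  0.6   1.64  0.3  -2.14]
```

View pics/t11c.png

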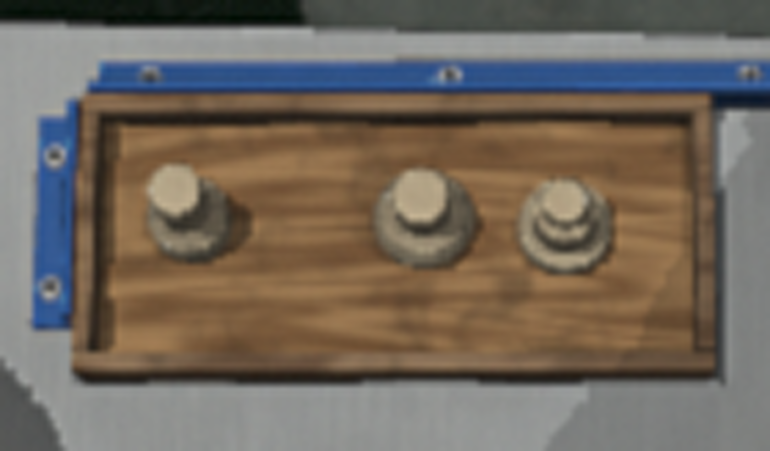

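View pics/s11c.png

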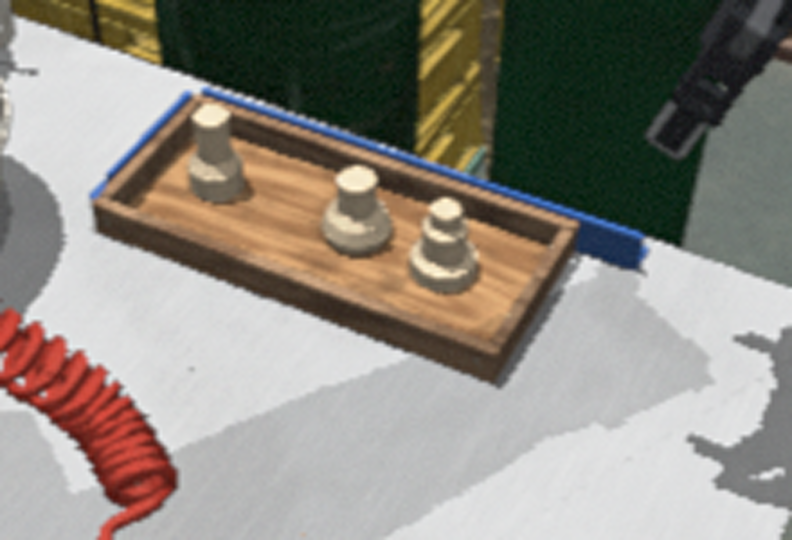

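View pics/wrist11.png

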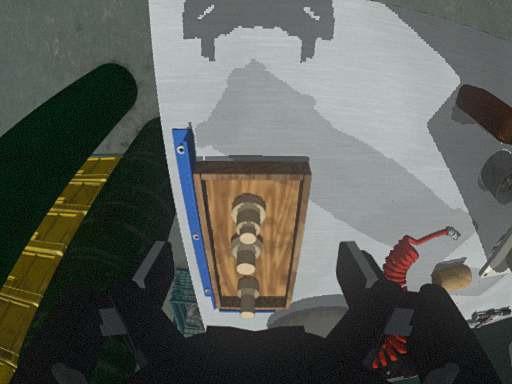

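Request:
apply_moves(commands=[[-3,0,0,0,0,-0.17,8.5],[-6,0,0,0,0,-0.34,8.5],[-9,1,0,0,0,-0.51,8.5],[-11,3,0,0,0,-0.68,8.5],[-12,6,0,0,0,-0.85,8.5],[-12,9,0,0,0,-1.02,8.5],[-12,12,0,0,0,-1.19,8.5],[-12,15,0,0,0,-1.36,8.5],[-12,16,0,0,0,-1.53,8.5],[-12,16,0,0,0,-1.57,8.5]])

```text
t: 21.15
tool_pos: [0.479, -0.0808, 0.1903]
orientation: [0.123, 0.688, 0.705, 0.121]
ft_force: [-0.7, 0.7, -0.1]
gripper_width: 0.0853
```

Request:
apply_moves(commands=[[1,0,-5,0,0,0,8.5],[2,0,-10,0,0,0,8.5],[2,0,-15,0,0,0,8.5],[2,0,-17,0,0,0,8.5],[2,0,-17,0,0,0,8.5],[2,0,-17,0,0,0,8.5]])

```text
t: 21.9
tool_pos: [0.5009, -0.0828, 0.0224]
orientation: [0.124, 0.689, 0.704, 0.122]
ft_force: [-0.9, -0.2, -0.4]
gripper_width: 0.0852
```

```bash
python3 snap.py 12 wrist scene
```

```text
21.9 [ 0.5009 -0.0828  0.0224] [[-0.021, 0.939, 0.343], [1.0, 0.022, 0.0], [-0.008, 0.343, -0.939]] [-0.9 -0.2 -0.4] [-0.21  0.28 -0.67  0.28  0.07 -0.22]
```

View pics/wrist12.png

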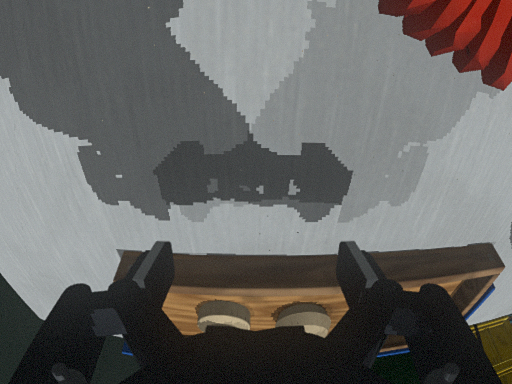

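Request:
apply_moves(commands=[[0,0,-1,0,0,0,8.5],[0.3,0,-1.9,0,0,0,8.5],[0.8,0,-1.9,0,0,0,8.5],[1.3,0,-1.9,0,0,0,8.5],[1.8,0,-1.9,0,0,0,8.5],[2.2,0,-1.9,0,0,0,8.5],[2.5,0,-1.9,0,0,0,8.5],[2.6,0,-1.9,0,0,0,8.5],[2.6,0,-1.9,0,0,0,8.5]])

```text
t: 23.12
tool_pos: [0.5267, -0.0828, 0.0033]
orientation: [0.124, 0.689, 0.704, 0.122]
ft_force: [-0.7, -0.2, -0.7]
gripper_width: 0.0851
```

Request:
apply_moves(commands=[[0.1,0,0,0,0,0,8.5],[0.2,0,0,0,0,0,8.5],[0.3,0,0,0,0,0,8.5],[0.3,0,0,0,0,0,8.5]])

```text
t: 23.62
tool_pos: [0.5299, -0.0828, 0.0033]
orientation: [0.125, 0.689, 0.704, 0.122]
ft_force: [-0.9, -0.5, 0.4]
gripper_width: 0.0849
```

Request:
apply_moves(commands=[[0.1,0,0,0,0,0,8.5],[0.1,0,0,0,0,0,8.5]])

```text
t: 23.88
tool_pos: [0.5306, -0.0828, 0.0032]
orientation: [0.124, 0.689, 0.704, 0.122]
ft_force: [0.5, 0.7, 0.2]
gripper_width: 0.0852
```

Request:
apply_moves(commands=[[0.1,0,0,0,0,0,8.5],[0.2,0,0,0,0,0,8.5],[0.2,0,0,0,0,0,8.5]])

```text
t: 24.25
tool_pos: [0.5308, -0.0828, 0.0026]
orientation: [0.123, 0.689, 0.704, 0.121]
ft_force: [-6.3, -0.3, 5.1]
gripper_width: 0.0852
```

Request:
apply_moves(commands=[[0.1,0,0,0,0,0,8.5],[0.2,0,0,0,0,0,8.5],[0.3,0,0,0,0,0,8.5],[0.3,0,0,0,0,0,8.5]])

```text
t: 24.75
tool_pos: [0.5309, -0.0827, 0.0016]
orientation: [0.122, 0.689, 0.704, 0.119]
ft_force: [-13.2, -0.8, 8.9]
gripper_width: 0.0854
```

Request:
apply_moves(commands=[[-0.5,0,0,0,0,0,8.5],[-2,0,0,0,0,0,8.5],[-5,0,0,0,0,0,8.5],[-5,-1,4,0,0,0,8.5],[-5,-3,10,0,0,0,8.5],[-5,-5,16,0,0,0,8.5],[-6,-7,21,0,0,0,8.5],[-7,-7,26,0,0,0,8.5],[-7,-7,26,0,0,0,8.5]])

```text
t: 25.88
tool_pos: [0.4677, -0.1542, 0.2688]
orientation: [0.129, 0.688, 0.703, 0.124]
ft_force: [-0.1, 0.0, -0.3]
gripper_width: 0.0849
```

```bash
python3 snap.py 13 top scene wrist
python3 - <<'E'
from h import *
c=dict(np.load('/tmp/top13.npz'));crop(c,160,118,300,200,5.5,'pics/t13c.png')
c2=dict(np.load('/tmp/scene13.npz'));crop(c2,170,100,350,220,4.4,'pics/s13c.png')
w=dict(np.load('/tmp/wrist13.npz'));crop(w,150,100,450,260,2.6,'pics/w13c.png')
# predicted outline overlay, fitted rail pose
P=cloud(c);z=P[...,2]
def face(us,vs):pass
pts=[]
for u in range(176,285):
    # far wall top of tray depth edge
    col=P[:,u];m=(col[:,2]>.018)&(col[:,2]<.04)&(col[:,0]>.5)&(col[:,0]<.70)
    pts.append((col[m][:,1].mean(),col[m][:,0].min()))
pts=np.array(pts);k=np.polyfit(pts[:,0],pts[:,1],1);print('near edge slope',k)
r=np.abs(pts[:,1]-np.polyval(k,pts[:,0]));g=r<.003;print('near edge slope rob',np.polyfit(pts[g,0],pts[g,1],1))
c0=dict(np.load('/tmp/top0.npz'));P0=cloud(c0);pp=[]
for u in range(182,303):
    col=P0[:,u];m=(col[:,2]>.006)&(col[:,2]<.026)&(col[:,0]>.655)&(col[:,0]<.68)
    if m.sum(): pp.append((col[m][:,1].mean(),np.median(col[m][:,0])))
pp=np.array(pp);print('rail face fit',np.polyfit(pp[:,0],pp[:,1],1))
# bottle & others unchanged
d=np.abs(cloud(c)[...,2]-P0[...,2]);print('bottle',P[255:275,325:347].reshape(-1,3)[:,2].max(),P0[255:275,325:347].reshape(-1,3)[:,2].max())
E
```

```text
25.88 [ 0.4677 -0.1542  0.2688] [[-0.02, 0.936, 0.352], [1.0, 0.023, -0.004], [-0.012, 0.352, -0.936]] [-0.1  0.  -0.3] [-0.4  -0.05 -0.29  1.    0.13 -0.4 ]
near edge slope [-0.0195581   0.53432658]
near edge slope rob [-0.0195581   0.53432658]
rail face fit [-0.01967811  0.669289  ]
bottle 1.1269272816203153 1.1269272816203153
```

View pics/t13c.png

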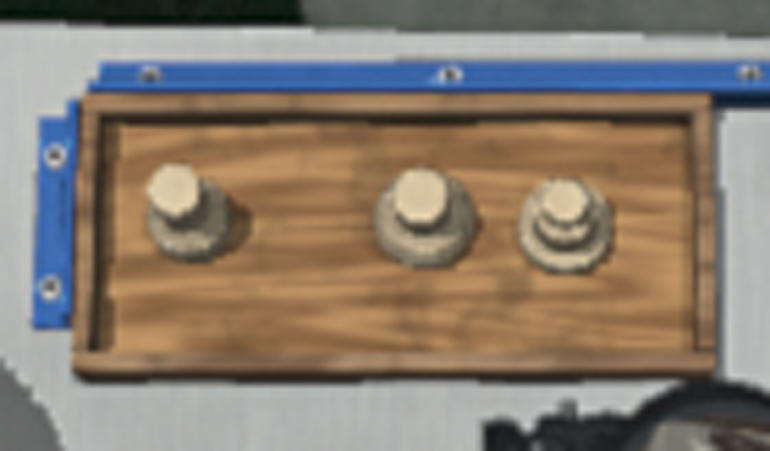

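View pics/s13c.png

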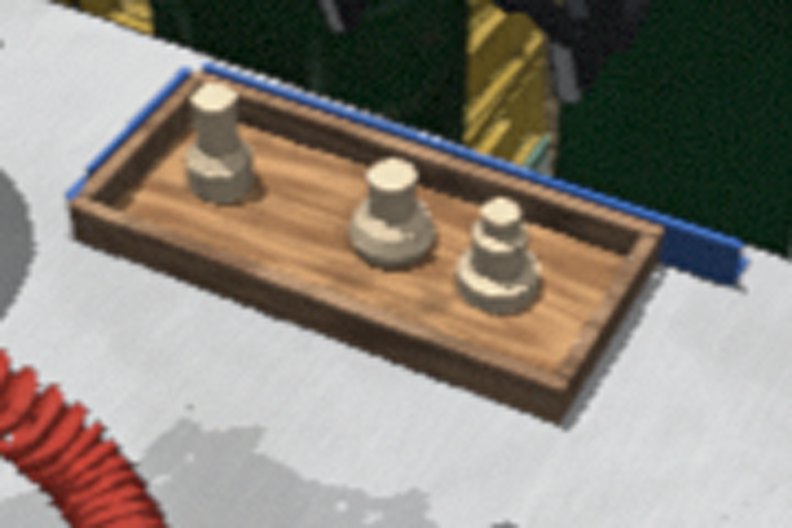

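View pics/w13c.png

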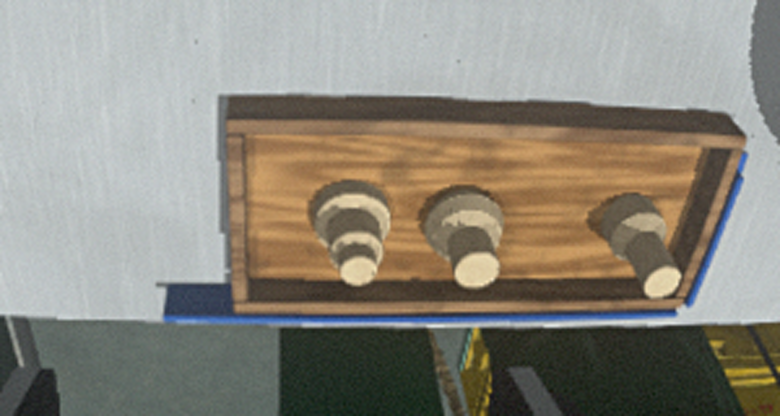

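View pics/scene13.png

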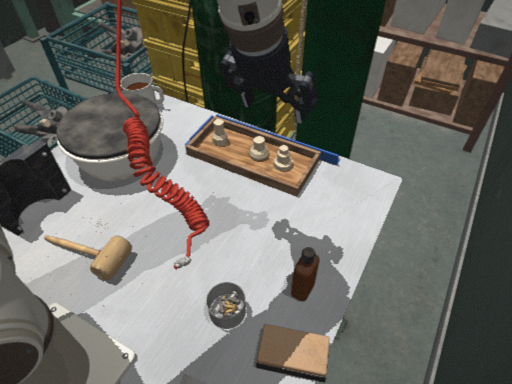

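```bash
python3 -c "
from rig import bot
print(bot.get_obs()['ft_force']);print(bot.close_job())"
```

```text
[-0.02117125 -0.15879942 -0.30062202]
the job is handed in; nothing more can be done
None
```

The tray is fully home in the corner stop: its far side is flat on the back rail and its left end is against the end stop. I handed the job in at about 26 s.

**What I did:**
- With two open, tilted fingertips on the near side, I turned the tray square and pushed it onto the back rail. Force rose to 16 N with no further motion.
- I pushed on the right end along the rail until the tray hit the end stop. Force rose to 19 N with no further motion.
- I made one more light push (13 N) towards the back rail, then backed off and raised the hand clear. The tool sat at z = 0.27 m with no load on the wrist.

**Last checks:**
- **Back rail:** the tray's near edge and the rail face have matching slopes (-0.0196 against -0.0197). They are 135.0 mm apart, against a tray width of about 135.4 mm, so the far side is flush. The final push also met the tray within 1 mm of where a seated tray should be.
- **End stop:** no gap shows in any of the three camera views. I did not measure this end as precisely as the back rail; it rests on the force reading and those views.
- **Cores and surroundings:** all three cores are standing, and the bottle and hose look unmoved. My numeric check of the bottle gave no usable reading, so I judged it by eye.

On the first approach the fingertips met about 6 N of upward force, so I backed off and raised them 4 mm before pushing on. During the pushes there were small vertical forces on the tips: mostly tray or bench pushing up on them (up to 13 N, with the tray against the rail), and once 3 N of lift. The tray stayed flat in the pictures.

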